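# Clamp the cork buffer to the riddling-rack rail

## Robot

A 6-joint arm with a two-finger parallel gripper is mounted at the origin on the work surface. World frame = base frame: x ahead of the robot, y to its left, z up, the work surface at z = 0. Lengths are in m, angles in rad, forces in N, time in s.
With the tool pointing down it reaches from about 0.3 to 0.875 m from the base axis. Payload 6.4 kg.
Tool frame: the origin (TCP) lies midway between the tips of the shut fingers; the grasp point (between the pads) lies 19 mm behind it; z points along the fingers, y is the line along which they close (so a half turn about z gives the same grasp; the last joint's range is limited). The gripper opens to 85 mm and grips with 20 to 120 N. Pads are 22 mm wide; open, the fingers measure 114 mm over their backs; the gripper's body (76 mm by 85 mm) begins 54 mm behind the grasp point. The pads swing forward as they close: fully open they stand 13 mm farther back than shut.
Start: joints at [-1.514, 0.181, 1.607, -0, 1.354, -0.206], TCP at [0.149, -0.555, 0.231] pointing down, gripper open.
Joint ranges: [-2.99, 2.99], [-0.89, 2.07], [0.3, 2.58], [-1.14, 4.28], [0, 2.63], [-3.12, 3.12]. Speed limits (rad/s): [2.57, 2.57, 3.01, 3.14, 3.14, 3.14].

## Interface

Orientations are given as a unit quaternion [w, x, y, z].
In Python, from bench import ctrl gives the robot as it stands.
- The arm moves only by the tool drive_tool, never from a script. Its argument "plan" is a list that holds one entry, the list of rows, each a list of 4 numbers: the shift along the tool's x, y, z scaled (see below), then the turn about the tool's z scaled (see below). In form: [[[x, y, z, roll], ...]]. A call has 1 to 12 rows; each row is the pose to reach, as a shift and turn from the pose commanded when the call began, along the tool's axes at that moment, turning the shorter way round; what a row does not reach only later rows make up. The controller multiplies each number of a shift by 400 mm and each number of a turn by 180 degrees. A row lasts 1/12 s, in which the tool goes at most 41.7 mm and 7.16 degrees, less where a joint would pass 70% of its speed; a pose out of reach is approached as far as the arm can. A call with a number of a shift or a turn outside -1 to 1 is refused whole. A call with a gripper value outside its range is refused whole. "jaw" is the closure, from 0 (fully open) to 1 (shut), set as the call begins (left out, the last holds). The fingers move at their own pace and stop on an object; the grip force is fixed at half the most. Time passes only in rows, so rows that repeat a pose let the fingers close. It gives the time, the measured TCP pose, the force, the opening and the grip force at its end, in the units of the state.
- ctrl.get_obs(): the state, without advancing time (a new reading comes with each control period).
- ctrl.camera(name): name is "scene" or "top"; returns (picture, depth): 384x512x3 uint8, red, green, blue; 384x512 float32, m along the optical axis (not along the pixel's ray), 0 where there is no reading.
- ctrl.camera_info(name): a dict with "camera_matrix" (3x3 intrinsics, pixels), "D" ([k1, k2, p1, p2, k3] as OpenCV has them; the pictures are not rectified), "R" (3x3) and "t" (3): a world point X has camera coordinates R X + t. Camera axes: x right, y down, z forward; pixel columns grow to the right and rows downward; lengths in m; the calibration is good to about 2 mm. A picture is of the moment at which its call begins. camera_info takes no time and is no camera call.
- ctrl.hand_in(): hands the job in; it is judged then, once.
The state is a dict: "time_s": time; "q": joint angles; "dq": joint speeds; "joint_efforts": joint torques, N m; "eef_pos": TCP position; "eef_rot": TCP orientation; "wrist_force": force on the tool from outside, world axes, zero at the start; "torque": the same for the moment, N m; "opening": opening from 0.0 (shut) to 1.0 (fully open); "grasp_force": force on a finger pad.
Only numpy, scipy, OpenCV 4.12 (cv2) and the standard library are available. Lean on these libraries where they do the work, as an engineer would, in place of code of your own. Each camera call takes 0.05 s, during which the arm holds its last target. There are 200 camera calls.

## Task

Lift the bar clamp up and off its two hooks, set it down over the rail so that its jaws stand either side of the rail and the cork buffer block, square across the middle of the block. Pump the trigger until the jaws have drawn the block tight against the rail, firmly but without crushing the cork, and finish with your hand still on the clamp, keeping handle and trigger squeezed together; leave the other things on the bench alone.

Things in the scene. Friction and masses are not known exactly. Their poses are not given: they have to be found in the camera images.
- clamp: one-hand ratchet bar clamp, 0.57 kg, black with orange trigger and pads. Frame: x along the steel bar from handle to fixed jaw, z up (handle and trigger stand above the bar, both jaws hang below), origin on the bar's underside at mid-thickness. Bar 6 thick, 20 high (z 0..20), 300 mm long, toothed on top, tail end at x = -85 mm minus joint bar. Housing x -33..33, y -15..15, z -8..36 mm
- jaw_tip (a point): tip of the moving jaw, clamp (23, 0, -62) mm, axes as the clamp. Both jaws reach down 62 mm below the bar's underside, so on the bench the clamp stands on its jaw tips, upright by itself, with the clamp origin 62 mm up and the bar 2 mm above the 60 mm high work
- grip (a point): place to grip from above, clamp (4, 0, 80) mm, midway between the handle's back (x = -27) and the let-out trigger's front (x = +35 mm): one finger behind the handle, one before the trigger, closing along clamp x. 62 mm across let out, 36 mm squeezed home (trigger front then at x = +9 mm). A squeeze takes trigger and handle equally; a loosely standing clamp shifts to suit
- handle: fixed black handle of the clamp, upright grip 21 (x) x 26 (y) mm, clamp z 32..115 mm; origin at the centre of its foot, clamp (-16.5, 0, 32) mm; back face at clamp x = -27 mm
- trigger_grip: orange trigger blade, 10 mm thick, 22 mm wide, clamp z 38..108 mm, in front of the handle; its front face at clamp z = 80 mm is at x = +35 mm let out and +9 mm squeezed home. The frame's origin is at the trigger's pivot, clamp (17, 0, -28) mm
- trigger (a joint): trigger angle in rad: 0 let out, 0.24 squeezed home. A spring (4 to 5.5 N at the grip) brings it out as far as the fingers let it. A full stroke draws the jaws one 7 mm tooth together if the trigger was let right out first (below 0.03), else little or nothing; with the jaws tight it stalls part way, at 0.09 to 0.15. The squeeze that picks the clamp up is a stroke too
- bar (a joint): how far the jaws have closed, in m: the gap between the pads is 0.150 minus this value; at 0.069 to 0.070 the pads are on rail and block pressed together. The ratchet lets the jaws only close; when the trigger is let out they slip back by 1 to 3 mm onto the last tooth, no more. It cannot be released
- moving_pad: orange pad of the moving jaw (under the housing), 36 wide (y) x 40 mm high (z); origin at the centre of its pressing face, clamp (41, 0, -32) mm, facing clamp +x
- fixed_pad: orange pad of the fixed jaw at the bar's far end, 36 x 40 mm; origin at the centre of its pressing face, clamp (191 mm minus joint bar, 0, -32 mm), facing -x. With the jaws tight a finger squeeze of 20 N makes each pad press with about 29 N, 30 N 48 N, 40 N 67 N: 20 to 40 N is right. The job needs 15 N on each pad; over 80 N (squeeze over 45 N) the cork is crushed
- stand: fixed oak stand, base 230 (x) x 100 (y) x 18 mm, origin centre of its underside, with two dark steel upturned hooks at x = -82.5 and +82.5 mm. The clamp hangs by its bar in both, clamp x along stand x, bar's underside at z = 115 mm, in slots 10 mm wide whose lips end at z = 130 mm. Lift it straight up by 40 mm or more to clear them
- rail: loose oak rail from a riddling rack, 240 (x) x 48 (y) x 60 mm (z), 0.5 kg, lying on the bench, with two dark neck-hole ends on top; origin centre of its underside
- block: loose cork buffer block, tan, 80 (x) x 32 (y) x 60 mm (z), 0.04 kg, standing on the bench along the rail's +y side, up to 5 mm off it; origin centre of its underside. Tight against the rail its centre is 40 mm from the rail's; rail and block together are then 80 mm across
- champagne: full dark-green champagne bottle standing upright, 88 mm across, 306 mm tall; origin centre of its underside; bystander
- glue: white wood-glue bottle with an orange cap, upright, 60 mm across, 150 mm tall; origin centre of its underside; bystander
- mallet: wooden mallet lying down, oak head 60 x 120 x 75 mm at +x, pale handle 240 mm long; origin on the bench; bystander
- glue_brush: small brush lying down; origin on the bench; bystander
- offcut: oak offcut 90 x 48 x 60 mm, same timber as the rail but short and alone; origin centre of its underside; bystander
- bung: cork bung, 52 mm across, 42 mm tall, standing; origin centre of its underside; bystander
- square: try square lying flat: dark wooden stock 130 x 22 x 16 mm along x, steel blade 180 mm along y; origin under the stock; bystander
Not all that is in view belongs to the job. What is shaped like the stand but red is not meant.

How it is judged:
On the way, in this order (a step that is already met when the one before it is completed fails the run):
1. the clamp is lifted off both hooks, 30 mm or more up, held by handle and trigger or by the handle, jaws still open (z of clamp in the frame of stand above 0.145 m and contact force between clamp and stand below 0.1 N and contact force between the fingers and clamp above 3 N and value of joint bar below 0.062 m), for 0.1 s.
2. the clamp is down over the work, a jaw on either side, square across the middle of the block (within 22 mm), not yet tight (z of clamp in the frame of rail below 0.08 m and value of joint bar below 0.066 m and ((y of moving_pad in the frame of rail below -0.022 m and y of fixed_pad in the frame of block above 0.014 m) or (y of fixed_pad in the frame of rail below -0.022 m and y of moving_pad in the frame of block above 0.014 m)) and x of moving_pad in the frame of block between -0.022 and 0.022 m and angle between the x axis of clamp and the y axis of rail, either way round below 0.14 rad), for 0.1 s.
At the end, for the whole second after the job is handed in: each pad presses with over 15 N; block flush on the rail (1.8 mm); clamp upright (0.2 rad), square (0.14 rad), over the block's middle (22 mm), bar within 15 mm of the rail's top; rail and block flat on the bench, all at rest; fingers squeeze handle and trigger with over 5 N each (((contact force between moving_pad and rail above 15 N and contact force between fixed_pad and block above 15 N) or (contact force between moving_pad and block above 15 N and contact force between fixed_pad and rail above 15 N)) and contact force between the fingers and handle above 5 N and contact force between the fingers and trigger_grip above 5 N and x of moving_pad in the frame of block between -0.022 and 0.022 m and angle between the x axis of clamp and the y axis of rail, either way round below 0.14 rad and y of block in the frame of rail below 0.0418 m and z of clamp in the frame of rail below 0.075 m and angle between clamp's own z axis and vertical below 0.2 rad and angle between each of rail, block's own z axis and vertical below 0.1 rad and height (world z) of rail below 0.012 m and linear speed of each of clamp, rail below 0.02 m/s); the arm keeps its last pose, push and grip.
It fails at once if a pad presses with more than 80 N: the cork is crushed (contact force between any of moving_pad, fixed_pad and anything else above 80 N).
It fails at once if the rail or the block is knocked over (angle between any of rail, block's own z axis and vertical above 0.5 rad).
It fails at once if another thing on the bench is shifted by more than 30 mm (distance of any of champagne, glue, mallet, glue_brush, offcut, bung, square from where it was at the start of the episode above 0.03 m).
It also fails if it takes over 54 s, if anything falls off the work surface, if the arm or the gripper's body presses on something with over 40 N, if the wrist force passes 120 N, or if a joint passes its speed limit or range.

## Working session

There is one attempt and no reset: what is moved stays moved. The work goes in short steps, Python scripts to look and compute and a tool call to move; the robot and the scene stay as the last step left them, time stands still between calls to the robot, and variables do not carry over. Pictures are saved under pics/ and viewed, at most 10 in all, crops included, and the job is handed in when it is done.

Besides the shell and the picture viewer there is one more tool, called by a JSON object that holds its "name" and its "arguments", one argument or row to a line. drive_tool: Moves the arm, as the interface text tells. Its arguments: {"type":"object","properties":{"plan":{"type":"array"},"jaw":{"type":"number"}},"required":["plan"]}

```bash
mkdir -p pics
python3 - <<'E'
from bench import ctrl
import cv2,numpy as np
for n in("scene","top"):
    p,d=ctrl.camera(n); cv2.imwrite(f"pics/{n}0.png",p[...,::-1]); np.savez(f"{n}0.npz",p=p,d=d)
    i=ctrl.camera_info(n); print({k:np.round(v,3).tolist() for k,v in i.items()})
print(ctrl.get_obs())
E
```

```text
{'camera_matrix': [[442.071, 0.0, 255.45], [0.0, 442.071, 195.061], [0.0, 0.0, 1.0]], 'D': [0.031, 0.0, 0.0, 0.0, 0.0], 'R': [[-0.772, 0.636, -0.012], [0.374, 0.438, -0.818], [-0.515, -0.635, -0.576]], 't': [0.364, -0.089, 1.936]}
{'camera_matrix': [[479.868, 0.0, 265.563], [0.0, 479.868, 189.389], [0.0, 0.0, 1.0]], 'D': [-0.013, 0.0, 0.0, 0.0, 0.0], 'R': [[-0.005, -1.0, 0.014], [-0.986, 0.003, -0.17], [0.169, -0.014, -0.985]], 't': [0.012, 0.509, 1.485]}
{'time_s': 0.1, 'q': array([-1.51427281e+00,  1.81445988e-01,  1.60789796e+00,  4.85380894e-07,
        1.35375763e+00, -2.06273010e-01]), 'dq': array([ 0.00118736, -0.00191501, -0.00201647, -0.00060391, -0.000896  ,
       -0.00056525]), 'joint_efforts': array([ 1.44856738e-03, -4.45875227e+01, -3.52236485e+01, -3.39474554e-04,
        4.06781139e-03,  1.21523037e-06]), 'eef_pos': array([ 0.14937924, -0.55476426,  0.23049075]), 'eef_rot': array([-7.52329210e-04,  9.91379387e-01,  1.31020389e-01,  5.66735870e-05]), 'wrist_force': array([-0.38217358,  0.57578627, -0.37713727]), 'torque': array([ 0.01909093, -0.00589645,  0.00943283]), 'grasp_force': 0.0, 'opening': 1.005835892523473}
```

View pics/scene0.png

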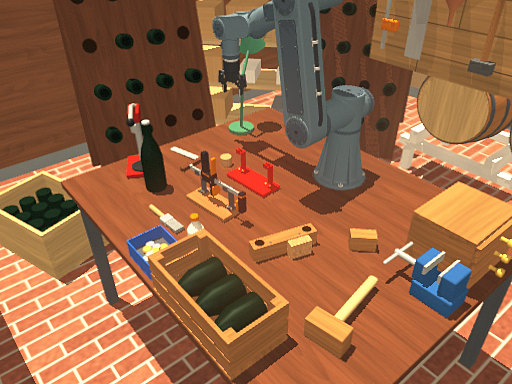

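View pics/top0.png

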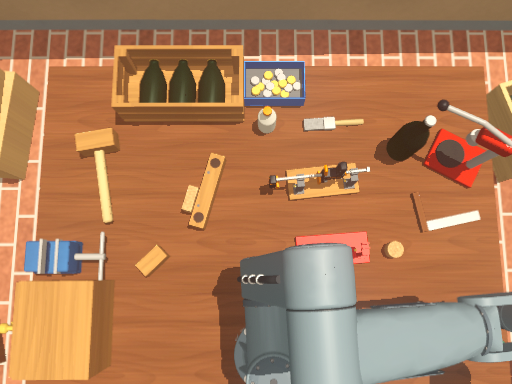

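The scene view shows the clamp on the oak stand at about (210,180). In the top view it lies at (320,178), with the fixed jaw to the left at (273,182). In the top view the rail is at (207,190), the block at (190,200) and the red decoy at (333,247).

```bash
cat > h.py <<'E'
import numpy as np,cv2
from bench import ctrl
def cloud(n,p,d):
    i=ctrl.camera_info(n);K=np.array(i["camera_matrix"],float);h,w=d.shape
    uv=np.stack(np.meshgrid(np.arange(w),np.arange(h)),-1).reshape(-1,1,2).astype(float)
    u=cv2.undistortPoints(uv,K,np.array(i["D"],float))[:,0]
    X=np.c_[u,np.ones(len(u))]*d.reshape(-1,1)
    return ((X-np.array(i["t"]))@np.array(i["R"])).reshape(h,w,3)
def rect(P):
    (c,s,a)=cv2.minAreaRect((P[:,:2]*1000).astype(np.float32)); b=cv2.boxPoints((c,s,a))
    e=[b[1]-b[0],b[2]-b[1]]; e=max(e,key=np.linalg.norm)
    return np.round(c,1),np.round(s,1),round(np.degrees(np.arctan2(e[1],e[0]))%180,2)
E
python3 - <<'E'
from h import *
C={}
for n in("scene","top"):
    f=np.load(n+"0.npz");C[n]=(cloud(n,f["p"],f["d"]),f["p"].astype(int))
def box(n,x0,x1,y0,y1):
    c=C[n][0]; return c[y0:y1,x0:x1].reshape(-1,3),C[n][1][y0:y1,x0:x1].reshape(-1,3)
for n,b in(("top",(180,230,148,235)),("scene",(243,322,220,265))):
    P,q=box(n,*b)
    m=(abs(P[:,2]-.06)<.006);print(n,"work top z",m.sum(),np.median(P[m,2]),rect(P[m]))
    # separate by colour
    print(np.round(np.c_[P[m]*1000,q[m]][::max(1,m.sum()//25)]).astype(int).tolist())
for n,b in(("top",(262,378,155,205)),("scene",(180,255,145,225))):
    P,q=box(n,*b)
    for nm,lo,hi in(("base",.012,.024),("bar",.125,.142),("hi",.2,.24),("trigband",.17,.22)):
        m=(P[:,2]>lo)&(P[:,2]<hi);
        if nm=="trigband": m&=(q[:,0]>150)&(q[:,0]-q[:,2]>80)
        if m.sum()>4: print(n,nm,m.sum(),np.round(P[m].mean(0)*1000,1),rect(P[m]))
E
```

```text
top work top z 1294 0.0590745848405243 (array([511.5, 213.2]), array([ 84.6, 240.1]), np.float32(164.13))
[[625, 184, 60, 247, 179, 96], [609, 177, 56, 198, 138, 80], [598, 155, 60, 222, 157, 90], [585, 177, 61, 125, 88, 66], [572, 195, 61, 252, 183, 98], [564, 177, 57, 255, 190, 102], [550, 186, 58, 255, 188, 102], [540, 176, 59, 255, 186, 99], [528, 211, 55, 244, 175, 93], [518, 242, 61, 255, 218, 142], [512, 211, 57, 244, 175, 95], [506, 214, 56, 244, 175, 95], [499, 213, 58, 243, 174, 92], [492, 188, 60, 255, 188, 102], [486, 179, 57, 253, 184, 99], [477, 250, 60, 255, 217, 141], [471, 247, 58, 255, 207, 133], [464, 241, 58, 255, 221, 144], [457, 227, 65, 241, 182, 113], [451, 231, 61, 255, 186, 102], [445, 228, 59, 253, 185, 100], [436, 228, 60, 203, 140, 83], [426, 209, 58, 131, 92, 70], [413, 245, 64, 255, 195, 105], [405, 234, 57, 254, 185, 100], [395, 208, 59, 255, 190, 102]]
scene work top z 822 0.05776284331861323 (array([515.1, 213.5]), array([ 89.7, 240.5]), np.float32(164.15))
[[398, 204, 57, 255, 191, 96], [420, 211, 60, 77, 39, 19], [464, 191, 62, 255, 194, 97], [453,
[... 813 characters left out ...]
9  131.8] (array([ 538.3, -151.5]), array([ 27.6, 307. ]), np.float32(95.57))
top hi 115 [ 542.  -192.6  221.5] (array([ 543.4, -185.5]), array([25.5, 64.7]), np.float32(93.43))
top trigband 18 [ 536.2 -163.   205.8] (array([ 532.5, -183. ]), array([64.8, 17.6]), np.float32(75.9))
scene base 1114 [ 479.9 -207.7   16.4] (array([ 457.1, -260.1]), array([484.4, 317.7]), np.float32(57.88))
scene bar 228 [ 558.6 -120.3  131.3] (array([ 545.6, -144.7]), array([501.1, 212.4]), np.float32(54.55))
scene hi 93 [ 549.3 -186.7  214.8] (array([ 544.4, -184.5]), array([29.6, 69.1]), np.float32(98.66))
scene trigband 64 [ 545.5 -157.8  195.3] (array([ 545.9, -156. ]), array([20., 23.]), np.float32(159.03))
```

Run:
```python
import cv2
a=cv2.imread("pics/top0.png")[145:245,175:385];b=cv2.imread("pics/scene0.png")[140:270,175:335]
a=cv2.resize(a,(630,300),interpolation=2);b=cv2.resize(b,(369,300),interpolation=2)
cv2.imwrite("pics/z.png",a); cv2.imwrite("pics/z2.png",cv2.resize(b,(738,600)))
```

```text
(no output)
```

View pics/z.png

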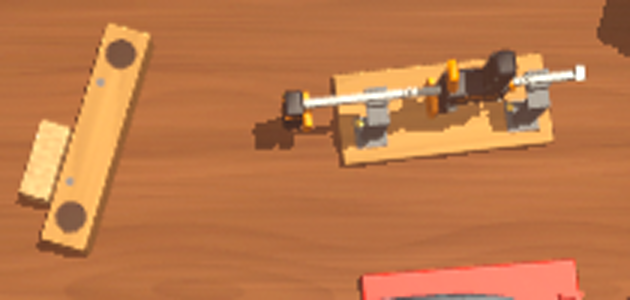

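View pics/z2.png

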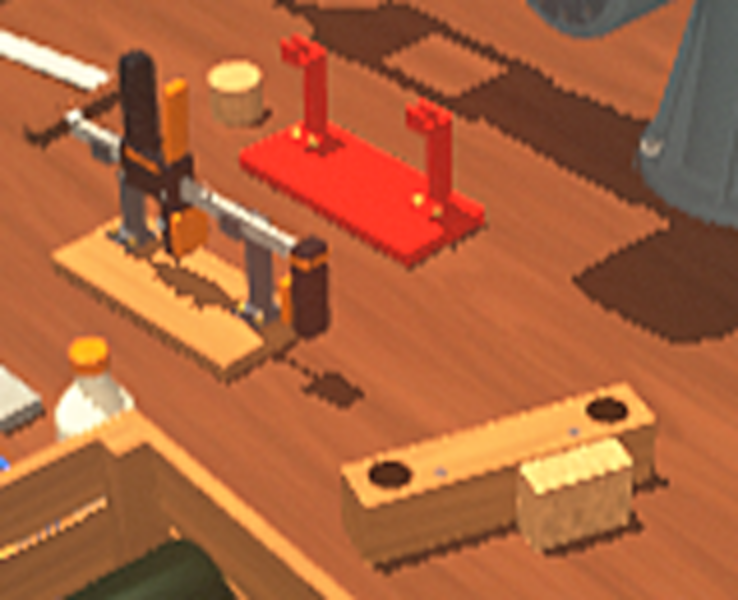

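The zoomed crops show the handle at the tail (−y) end and the fixed jaw at +y. The block is on the +y side of the rail with a small gap. Next I'll refine the positions.

```bash
cat >> h.py <<'E'
from scipy.spatial.transform import Rotation as R_
def go(target,heading=None,pose=None):
    """shift in tool-axis units (/0.4 m) to bring TCP to target; turn so that the tool y line has heading (deg, mod 180)"""
    o=ctrl.get_obs() if pose is None else pose; q=o["eef_rot"];R=R_.from_quat([q[1],q[2],q[3],q[0]]).as_matrix()
    s=R.T@(np.array(target)-o["eef_pos"])/.4; hd=np.degrees(np.arctan2(R[1,1],R[0,1]))
    t=0 if heading is None else (hd-heading+90)%180-90
    return np.round(s,4),round(t/180,4),round(hd,2)
E
python3 - <<'E'
from h import *
f=np.load("top0.npz");c=cloud("top",f["p"],f["d"]);p=f["p"].astype(int)
P=c[148:235,175:230].reshape(-1,3);q=p[148:235,175:230].reshape(-1,3)
m=abs(P[:,2]-.059)<.008;P=P[m];q=q[m]
u=np.array([.962,-.274]);n=np.array([.274,.962]);s=P[:,:2]@u*1000;t=P[:,:2]@n*1000
light=(q[:,2]>120)&(q[:,1]>195)
print("block",light.sum(),np.percentile(s[light],[1,5,50,95,99]),np.percentile(t[light],[1,5,50,95,99]))
r=(~light)
print("rail",np.percentile(s,[.5,99.5]),np.percentile(t,[.5,5]),)
far=(s<np.percentile(s[light],1)-8)|(s>np.percentile(s[light],99)+8)
print("rail away from block t",np.percentile(t[far],[1,5,50,95,99]),rect(P[far]))
# handle/trigger columns, both cams
for n_,b in(("top",(262,378,150,205)),("scene",(180,255,140,225))):
    f=np.load(n_+"0.npz");cc=cloud(n_,f["p"],f["d"])[b[2]:b[3],b[0]:b[1]].reshape(-1,3);qq=f["p"][b[2]:b[3],b[0]:b[1]].reshape(-1,3).astype(int)
    h=np.radians(96);ux=np.array([np.cos(h),np.sin(h)]);uy=np.array([-ux[1],ux[0]])
    L=np.c_[(cc[:,:2]-[.5434,-.1855])@ux,(cc[:,:2]-[.5434,-.1855])@uy,cc[:,2]]*1000
    for nm,k in(("handle",(L[:,2]>175)&(L[:,2]<240)&(qq.max(1)<90)),("orange",(L[:,2]>155)&(L[:,2]<228)&(qq[:,0]>130)&(qq[:,0]-qq[:,2]>70)),("bar",(abs(L[:,2]-133)<8)&(qq.min(1)>110)),("fixjaw",(L[:,0]>80)&(L[:,2]>70)&(L[:,2]<200)&(abs(L[:,1])<40))):
        if k.sum()>5: print(n_,nm,k.sum(),np.round(np.percentile(L[k],[3,50,97],axis=0)).tolist())
print(go([.15,-.555,.34],96),go([.543,-.185,.34],96))
E
```

```text
block 226 [356.48230647 359.17255488 394.5049299  429.02592276 431.91682818] [357.11717438 358.34781697 371.32478881 385.10720087 385.99703546]
rail [315.19688067 551.50958722] [303.29803523 305.56820867]
rail away from block t [303.37159273 305.31197078 326.52573095 348.51305472 350.88308668] (array([506.6, 195.9]), array([ 49.3, 240.1]), np.float32(163.96))
top handle 54 [[-26.0, -9.0, 180.0], [-13.0, 8.0, 208.0], [-11.0, 13.0, 228.0]]
top orange 42 [[-25.0, -9.0, 168.0], [27.0, 6.0, 218.0], [32.0, 12.0, 224.0]]
top bar 207 [[-114.0, -8.0, 126.0], [66.0, 0.0, 130.0], [171.0, 7.0, 137.0]]
top fixjaw 284 [[83.0, -10.0, 79.0], [133.0, 4.0, 127.0], [187.0, 27.0, 139.0]]
scene handle 101 [[-29.0, -17.0, 176.0], [-15.0, -8.0, 203.0], [-9.0, 7.0, 228.0]]
scene orange 91 [[-29.0, -15.0, 158.0], [26.0, -7.0, 189.0], [34.0, 7.0, 221.0]]
scene bar 72 [[-117.0, -225.0, 125.0], [78.0, -3.0, 129.0], [179.0, 4.0, 133.0]]
scene fixjaw 272 [[85.0, -19.0, 72.0], [169.0, -6.0, 115.0], [188.0, 19.0, 136.0]]
(array([ 0.0014,  0.0006, -0.2738]), np.float64(0.0503), np.float64(-74.94)) (array([ 1.1905, -0.6374, -0.2725]), np.float64(0.0503), np.float64(-74.94))
```

{"name": "drive_tool", "arguments": {
  "plan": [
    [[0,0,-0.09,0.02],[0,0,-0.18,0.05],[0,0,-0.27,0.05],[0.08,-0.04,-0.27,0.05],[0.16,-0.085,-0.27,0.05],[0.24,-0.13,-0.27,0.05],[0.32,-0.17,-0.27,0.05],[0.4,-0.215,-0.27,0.05],[0.48,-0.26,-0.27,0.05],[0.56,-0.3,-0.27,0.05],[0.64,-0.34,-0.27,0.05],[0.72,-0.385,-0.27,0.05]]
  ],
  "jaw": 0
}}

```text
time_s: 1.1
eef_pos: [0.3884, -0.3303, 0.339]
eef_rot: [-0.0, 0.999, 0.053, -0.0]
wrist_force: [0.4, -1.0, 0.2]
opening: 1.0
grasp_force: 0.0
```

```bash
python3 -c "
from h import *
print(go([.543,-.183,.30],96)); print(ctrl.get_obs()['eef_pos'])"
```

```text
(array([ 0.4231, -0.3255,  0.0975]), np.float64(0.0002), np.float64(-83.96))
[ 0.38843167 -0.33031993  0.33899539]
```

{"name": "drive_tool", "arguments": {
  "plan": [
    [[0.07,-0.05,0,0],[0.14,-0.11,0,0],[0.21,-0.16,0,0],[0.28,-0.21,0,0],[0.34,-0.26,0,0],[0.39,-0.3,0,0],[0.42,-0.32,0,0],[0.42,-0.32,0,0],[0.42,-0.32,0,0]]
  ]
}}

```text
time_s: 1.85
eef_pos: [0.5409, -0.1867, 0.3387]
eef_rot: [-0.0, 0.999, 0.053, -0.001]
wrist_force: [-0.3, -0.1, -0.2]
opening: 1.006
grasp_force: 0.0
```

```bash
python3 -c "
from h import *
print(go([.543,-.183,.173],96)); print(ctrl.get_obs()['eef_pos'])"
```

```text
(array([ 0.0067, -0.0085,  0.4144]), np.float64(0.0007), np.float64(-83.87))
[ 0.5409101 -0.1866863  0.3387459]
```

{"name": "drive_tool", "arguments": {
  "plan": [
    [[0.007,-0.008,0.06,0],[0.007,-0.008,0.12,0],[0.007,-0.008,0.18,0],[0.007,-0.008,0.22,0],[0.007,-0.008,0.25,0],[0.007,-0.008,0.28,0],[0.007,-0.008,0.31,0],[0.007,-0.008,0.34,0],[0.007,-0.008,0.37,0],[0.007,-0.008,0.395,0],[0.007,-0.008,0.414,0],[0.007,-0.008,0.414,0]]
  ]
}}

```text
time_s: 2.85
eef_pos: [0.5426, -0.1827, 0.1716]
eef_rot: [-0.001, 0.999, 0.053, -0.001]
wrist_force: [-0.9, 0.2, 0.0]
opening: 0.999
grasp_force: 0.0
```

Run:
```python
from h import *
p,d=ctrl.camera("scene");np.savez("s1.npz",p=p,d=d);cv2.imwrite("pics/s1.png",cv2.resize(p[130:240,170:270,::-1],(540,594),interpolation=2))
o=ctrl.get_obs();print(o["eef_pos"],o["wrist_force"])
```

```text
[ 0.54307176 -0.18291871  0.17272857] [-0.34105914 -0.21520577 -0.14027889]
```

View pics/s1.png

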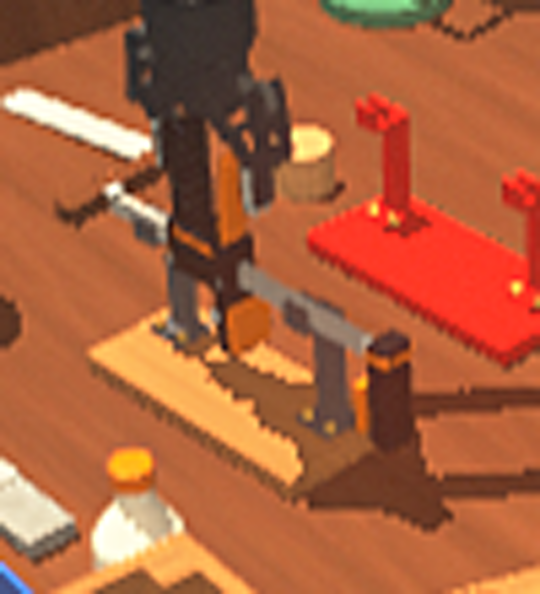

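The crop shows the front finger ahead of the trigger (260,180) and the other behind the handle, which is the straddle I wanted. Now I'll close in steps to learn how force follows jaw value.

{"name": "drive_tool", "arguments": {
  "plan": [
    [[0,0,0,0],[0,0,0,0],[0,0,0,0],[0,0,0,0],[0,0,0,0],[0,0,0,0]]
  ],
  "jaw": 0.45
}}

```text
time_s: 3.4
eef_pos: [0.5461, -0.1859, 0.1779]
eef_rot: [0.003, 0.999, 0.053, 0.003]
wrist_force: [0.2, -5.2, 10.9]
opening: 0.552
grasp_force: 6.5
```

{"name": "drive_tool", "arguments": {
  "plan": [
    [[0,0,0,0],[0,0,0,0],[0,0,0,0],[0,0,0,0],[0,0,0,0]]
  ],
  "jaw": 0.56
}}

```text
time_s: 3.82
eef_pos: [0.5466, -0.187, 0.1788]
eef_rot: [0.004, 0.999, 0.053, 0.004]
wrist_force: [-0.9, -6.9, 13.7]
opening: 0.441
grasp_force: 9.8
```

{"name": "drive_tool", "arguments": {
  "plan": [
    [[0,0,0,0],[0,0,0,0],[0,0,0,0],[0,0,0,0],[0,0,0,0]]
  ],
  "jaw": 0.62
}}

```text
time_s: 4.23
eef_pos: [0.5467, -0.1868, 0.1794]
eef_rot: [0.004, 0.999, 0.053, 0.004]
wrist_force: [-0.6, -7.2, 17.2]
opening: 0.41
grasp_force: 57.5
```

{"name": "drive_tool", "arguments": {
  "plan": [
    [[0,0,-0.02,0],[0,0,-0.04,0],[0,0,-0.06,0],[0,0,-0.09,0],[0,0,-0.12,0],[0,0,-0.15,0],[0,0,-0.17,0],[0,0,-0.18,0],[0,0,-0.18,0],[0,0,-0.18,0]]
  ]
}}

```text
time_s: 5.07
eef_pos: [0.5434, -0.1832, 0.2456]
eef_rot: [-0.0, 0.999, 0.053, -0.0]
wrist_force: [0.4, 0.4, -5.6]
opening: 0.4
grasp_force: 59.5
```

Run:
```python
from h import *
p,d=ctrl.camera("scene");np.savez("s2.npz",p=p,d=d);cv2.imwrite("pics/s2.png",cv2.resize(p[100:240,170:290,::-1],(480,560),interpolation=2))
p,d=ctrl.camera("top");np.savez("t2.npz",p=p,d=d)
u=np.array([np.cos(np.radians(-16)),np.sin(np.radians(-16))]);n=np.array([-u[1],u[0]])
# rail/block again in exact 74 deg axes
f=np.load("top0.npz");P=cloud("top",f["p"],f["d"])[148:235,175:230].reshape(-1,3);q=f["p"][148:235,175:230].reshape(-1,3)
m=abs(P[:,2]-.059)<.008;P=P[m,:2]*1000;q=q[m];L=(q[:,2]>120)&(q[:,1]>195);s=P@u;t=P@n
s0=(np.percentile(s[L],1)+np.percentile(s[L],99))/2;t0=np.percentile(t,.7);print(s0,t0,np.percentile(t[L],99))
g=(s0*u+(t0-15-50)*n)/1000;print("target",g,go([*g,.24],74))
o=ctrl.get_obs();print(o["eef_pos"],o["wrist_force"],o["opening"],o["q"])
```

```text
393.44373943628653 304.0803651750871 386.6032661443797
target [0.44410188 0.12137101] (array([-0.1657, -0.7829,  0.0129]), np.float64(0.1225), np.float64(-83.95))
[ 0.54303109 -0.18304106  0.24482872] [-3.45665680e-01  6.41514441e-04 -5.41881847e+00] 0.3924748567516277 [-5.32107734e-01  1.66160228e-01  1.59608227e+00 -8.45679934e-05
  1.38088883e+00  9.33025776e-01]
```

View pics/s2.png

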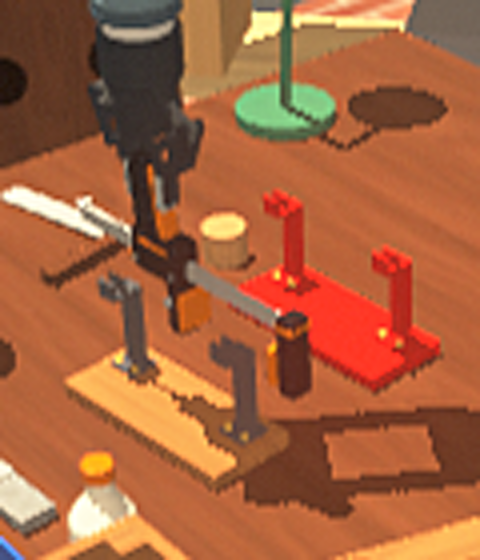

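Clamp is off the hooks and level. I'll measure how it sits in the hand, then raise it so the jaws clear the hooks before going sideways.

{"name": "drive_tool", "arguments": {
  "plan": [
    [[0,0,-0.04,0],[0,0,-0.08,0],[0,0,-0.12,0],[0,0,-0.15,0],[0,0,-0.15,0],[0,0,-0.15,0]]
  ]
}}

```text
time_s: 5.67
eef_pos: [0.5436, -0.1834, 0.3057]
eef_rot: [0.0, 0.999, 0.053, 0.0]
wrist_force: [0.2, 0.6, -5.9]
opening: 0.397
grasp_force: 60.9
```

```bash
cat >> h.py <<'E'
def held(tag,zr=None):
    """clamp as seen, in tool-line axes: x along tool y line (towards fixed jaw), origin TCP, z world - TCP z; mm"""
    o=ctrl.get_obs();q=o["eef_rot"];R=R_.from_quat([q[1],q[2],q[3],q[0]]).as_matrix();ux=-R[:2,1];uy=np.array([-ux[1],ux[0]])
    for n in("top","scene"):
        p,d=ctrl.camera(n);np.savez(f"{n}_{tag}.npz",p=p,d=d);c=cloud(n,p,d).reshape(-1,3);q=p.reshape(-1,3).astype(int)
        v=c-o["eef_pos"];L=np.c_[v[:,:2]@ux,v[:,:2]@uy,v[:,2]]*1000
        near=(abs(L[:,1])<30)&(d.reshape(-1)>0);gray=(np.ptp(q,1)<40)&(q.mean(1)>100);org=(q[:,0]>130)&(q[:,0]-q[:,2]>80)&(q[:,0]-q[:,1]>60)
        for nm,k in(("bar",near&gray&(abs(L[:,2]+53)<25)&(L[:,0]>30)&(L[:,0]<140)),("tail",near&gray&(abs(L[:,2]+53)<25)&(L[:,0]<-35)&(L[:,0]>-170)),
            ("bararea",near&gray&(abs(L[:,2]+53)<25)&(L[:,0]>-170)&(L[:,0]<200)),("mpad",near&org&(L[:,2]<-70)&(abs(L[:,0]-45)<40)),("fpad/jaw",near&(L[:,2]<-35)&(L[:,2]>-140)&(L[:,0]>125)&(L[:,0]<220)),("trig",near&org&(L[:,2]>-25)&(abs(L[:,0])<40))):
            if k.sum()>5:
                print(n,nm,k.sum(),np.round(np.percentile(L[k],[3,50,97],axis=0)).tolist(), np.round(np.polyfit(L[k,0],L[k,2],1),3) if nm=="bararea" else "")
E
python3 -c "
from h import *
held('a'); print(go([.444,.121,.30],74)); print(ctrl.get_obs()['eef_pos'])"
```

```text
top bar 53 [[41.0, -0.0, -59.0], [105.0, 4.0, -52.0], [137.0, 10.0, -46.0]] 
top tail 45 [[-83.0, 0.0, -57.0], [-60.0, 3.0, -49.0], [-36.0, 6.0, -45.0]] 
top bararea 151 [[-79.0, -0.0, -60.0], [108.0, 4.0, -51.0], [180.0, 9.0, -42.0]] [-3.0000e-03 -5.0808e+01]
top fpad/jaw 195 [[130.0, -10.0, -115.0], [173.0, 6.0, -55.0], [190.0, 21.0, -41.0]] 
top trig 12 [[11.0, 8.0, -20.0], [17.0, 11.0, -3.0], [21.0, 12.0, 30.0]] 
scene bar 63 [[44.0, -5.0, -66.0], [89.0, -1.0, -56.0], [137.0, 4.0, -51.0]] 
scene tail 41 [[-114.0, -5.0, -64.0], [-81.0, -1.0, -55.0], [-42.0, 2.0, -44.0]] 
scene bararea 118 [[-112.0, -6.0, -66.0], [63.0, -1.0, -56.0], [150.0, 4.0, -45.0]] [-2.1000e-02 -5.5611e+01]
scene mpad 200 [[9.0, -29.0, -294.0], [47.0, -7.0, -286.0], [82.0, 25.0, -80.0]] 
scene fpad/jaw 253 [[131.0, -16.0, -127.0], [183.0, -5.0, -81.0], [192.0, 10.0, -47.0]] 
scene trig 45 [[8.0, -13.0, -24.0], [19.0, -6.0, -10.0], [27.0, 20.0, 124.0]] 
(array([-0.1658, -0.7817,  0.0118]), np.float64(0.1225), np.float64(-83.95))
[ 0.54292049 -0.18294851  0.30417907]
```

{"name": "drive_tool", "arguments": {
  "plan": [
    [[-0.01,-0.04,0,0.01],[-0.02,-0.11,0,0.02],[-0.04,-0.19,0,0.03],[-0.06,-0.27,0,0.045],[-0.075,-0.36,0,0.06],[-0.095,-0.45,0,0.07],[-0.115,-0.54,0,0.085],[-0.135,-0.63,0,0.1],[-0.15,-0.7,0,0.11],[-0.16,-0.755,0,0.12],[-0.166,-0.78,0,0.1225],[-0.166,-0.782,0,0.1225]]
  ]
}}

```text
time_s: 6.77
eef_pos: [0.4427, 0.1229, 0.3044]
eef_rot: [-0.0, 0.99, -0.138, -0.001]
wrist_force: [-0.3, 0.6, -5.9]
opening: 0.397
grasp_force: 61.0
```

{"name": "drive_tool", "arguments": {
  "plan": [
    [[0,0,0,0],[0,0,0.04,0],[0,0,0.08,0],[0,0,0.12,0],[0,0,0.16,0],[0,0,0.19,0],[0,0,0.2,0],[0,0,0.2,0],[0,0,0.2,0]]
  ]
}}

```text
time_s: 7.52
eef_pos: [0.4448, 0.1202, 0.2259]
eef_rot: [0.0, 0.99, -0.14, -0.0]
wrist_force: [0.1, -0.4, -5.6]
opening: 0.397
grasp_force: 61.0
```

Run:
```python
from h import *
held('b'); print(go([.444,.121,.125],74)); print(ctrl.get_obs()['eef_pos'])
p=np.load("scene_b.npz")["p"];t=np.load("top_b.npz")["p"]
a=cv2.resize(p[160:290,200:340],(420,390),interpolation=2);b=cv2.resize(t[130:260,165:285],(360,390),interpolation=2)
cv2.imwrite("pics/b.png",np.hstack([a,b])[...,::-1])
```

```text
top bar 8 [[40.0, 2.0, -59.0], [134.0, 5.0, -50.0], [138.0, 16.0, -46.0]] 
top tail 50 [[-113.0, -3.0, -54.0], [-88.0, 4.0, -47.0], [-56.0, 7.0, -40.0]] 
top bararea 88 [[-112.0, -3.0, -62.0], [-62.0, 4.0, -49.0], [176.0, 8.0, -41.0]] [-2.2000e-02 -4.9378e+01]
top mpad 52 [[7.0, -3.0, -232.0], [46.0, 7.0, -169.0], [83.0, 21.0, -79.0]] 
top fpad/jaw 179 [[137.0, -10.0, -114.0], [170.0, 6.0, -56.0], [189.0, 20.0, -43.0]] 
scene bar 47 [[42.0, -4.0, -63.0], [97.0, -1.0, -57.0], [134.0, 3.0, -50.0]] 
scene tail 21 [[-114.0, -4.0, -60.0], [-86.0, -1.0, -49.0], [-50.0, 3.0, -42.0]] 
scene bararea 80 [[-110.0, -4.0, -63.0], [87.0, -1.0, -55.0], [156.0, 3.0, -44.0]] [-2.4000e-02 -5.3279e+01]
scene mpad 139 [[40.0, -26.0, -171.0], [49.0, -4.0, -106.0], [84.0, 16.0, -78.0]] 
scene fpad/jaw 277 [[133.0, -16.0, -125.0], [187.0, -4.0, -78.0], [193.0, 11.0, -46.0]] 
scene trig 44 [[-7.0, -13.0, -23.0], [20.0, -6.0, -10.0], [26.0, 7.0, 37.0]] 
(array([-0.0038, -0.0003,  0.2542]), np.float64(-0.0001), np.float64(-106.02))
[0.44525302 0.12048416 0.22666575]
```

View pics/b.png

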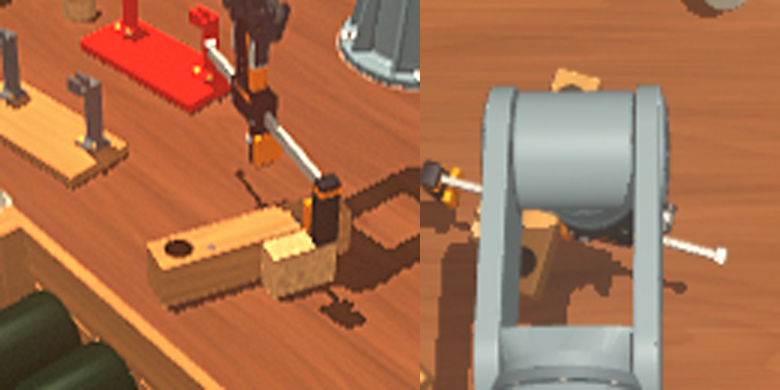

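{"name": "drive_tool", "arguments": {
  "plan": [
    [[-0.004,0,0.03,0],[-0.004,0,0.06,0],[-0.004,0,0.09,0],[-0.004,0,0.12,0],[-0.004,0,0.15,0],[-0.004,0,0.175,0],[-0.004,0,0.2,0],[-0.004,0,0.22,0],[-0.004,0,0.235,0],[-0.004,0,0.245,0],[-0.004,0,0.25,0],[-0.004,0,0.25,0]]
  ]
}}

```text
time_s: 8.62
eef_pos: [0.4448, 0.1206, 0.1278]
eef_rot: [0.0, 0.99, -0.139, 0.002]
wrist_force: [-5.6, -6.4, 10.4]
opening: 0.396
grasp_force: 71.5
```

Run:
```python
from h import *
held('c'); o=ctrl.get_obs();print(o['eef_pos'],o['wrist_force'],o['time_s'])
p=np.load("scene_c.npz")["p"]
cv2.imwrite("pics/c.png",cv2.resize(p[170:290,220:350],(650,600),interpolation=2)[...,::-1])
```

```text
top bar 8 [[128.0, 3.0, -52.0], [132.0, 5.0, -50.0], [137.0, 7.0, -47.0]] 
top tail 41 [[-112.0, -1.0, -56.0], [-88.0, 3.0, -49.0], [-56.0, 7.0, -43.0]] 
top bararea 77 [[-111.0, -1.0, -57.0], [-58.0, 4.0, -49.0], [178.0, 8.0, -41.0]] [ 2.0000e-03 -4.9484e+01]
top mpad 10 [[42.0, 16.0, -98.0], [46.0, 19.0, -81.0], [49.0, 22.0, -74.0]] 
top fpad/jaw 451 [[130.0, -28.0, -134.0], [171.0, 7.0, -80.0], [218.0, 28.0, -42.0]] 
scene bar 59 [[45.0, -3.0, -65.0], [93.0, -1.0, -55.0], [136.0, 4.0, -48.0]] 
scene tail 21 [[-109.0, -5.0, -59.0], [-82.0, -3.0, -52.0], [-51.0, 2.0, -44.0]] 
scene bararea 94 [[-106.0, -5.0, -64.0], [84.0, -1.0, -54.0], [157.0, 4.0, -45.0]] [-1.6000e-02 -5.3678e+01]
scene mpad 40 [[31.0, -28.0, -87.0], [53.0, -10.0, -76.0], [83.0, 20.0, -71.0]] 
scene fpad/jaw 590 [[130.0, -27.0, -132.0], [182.0, -7.0, -98.0], [215.0, 26.0, -45.0]] 
scene trig 41 [[9.0, -13.0, -23.0], [20.0, -4.0, -10.0], [24.0, 7.0, 49.0]] 
[0.44471163 0.12079498 0.12800781] [-4.72782825 -6.8525705   9.1931009 ] 8.7167
```

View pics/c.png

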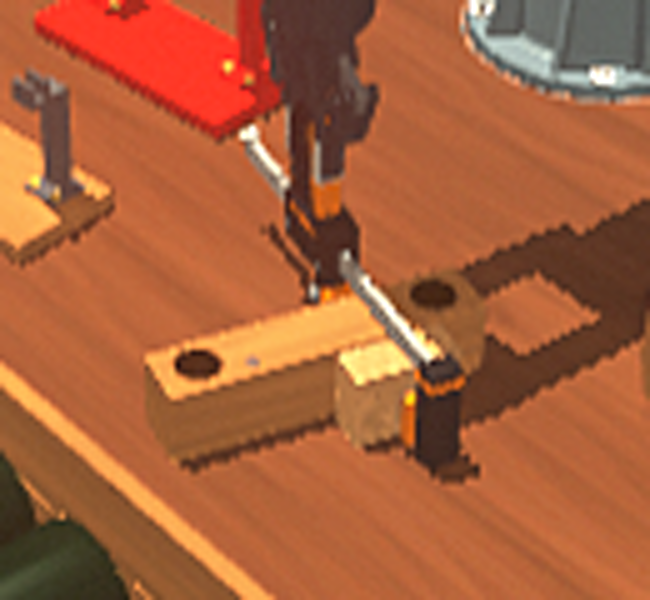

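Run:
```python
from h import *
u=np.array([np.cos(np.radians(-16)),np.sin(np.radians(-16))]);n=np.array([-u[1],u[0]])
for N,f in(("scene","scene0"),("scene","scene_c"),("top","top0")):
    g=np.load(f+".npz");P=cloud(N,g["p"],g["d"]).reshape(-1,3)*1000;q=g["p"].reshape(-1,3).astype(int)
    s=P[:,:2]@u;t=P[:,:2]@n
    for nm,k in(("blocktop",(abs(P[:,2]-58)<7)&(t>360)&(t<395)&(abs(s-394)<60)),("blockfront",(P[:,2]<50)&(P[:,2]>12)&(t>370)&(t<395)&(abs(s-394)<60)),("bar",(P[:,2]>66)&(P[:,2]<92)&(t>330)&(t<400)&(abs(s-394)<40)&(np.ptp(q,1)<40)),("railtop",(abs(P[:,2]-58)<5)&(t>295)&(t<351)&(abs(s-430)<150))):
        if k.sum()>8: print(f,nm,k.sum(),"s",np.round(np.percentile(s[k],[2,50,98])),"t",np.round(np.percentile(t[k],[2,50,98])))
```

```text
scene0 blocktop 164 s [360. 399. 436.] t [361. 377. 391.]
scene0 blockfront 189 s [358. 400. 437.] t [373. 387. 392.]
scene0 railtop 617 s [322. 443. 552.] t [305. 329. 350.]
scene_c blocktop 127 s [359. 406. 436.] t [361. 377. 390.]
scene_c blockfront 102 s [394. 420. 438.] t [373. 387. 391.]
scene_c bar 33 s [388. 394. 398.] t [333. 367. 396.]
scene_c railtop 574 s [322. 447. 554.] t [305. 330. 350.]
top0 blocktop 218 s [354. 393. 431.] t [361. 374. 387.]
top0 railtop 979 s [317. 429. 548.] t [305. 327. 350.]
```

{"name": "drive_tool", "arguments": {
  "plan": [
    [[0,0,0,0],[0,0,0,0],[0,0,0,0],[0,0,0,0],[0,0,0,0],[0,0,0,0]]
  ],
  "jaw": 0
}}

```text
time_s: 9.22
eef_pos: [0.4431, 0.1214, 0.1257]
eef_rot: [-0.0, 0.99, -0.139, 0.0]
wrist_force: [0.3, 0.4, 0.4]
opening: 0.999
grasp_force: 0.5
```

{"name": "drive_tool", "arguments": {
  "plan": [
    [[0,0,0,0],[0,0,0,0],[0,0,0,0],[0,0,0,0],[0,0,0,0],[0,0,0,0],[0,0,0,0]]
  ],
  "jaw": 0.595
}}

```text
time_s: 9.8
eef_pos: [0.4456, 0.1208, 0.1287]
eef_rot: [-0.0, 0.99, -0.139, 0.003]
wrist_force: [-2.4, -3.5, 17.8]
opening: 0.412
grasp_force: 39.7
```

Run:
```python
from h import *
held('d'); o=ctrl.get_obs();print(o['eef_pos'],o['wrist_force'],o['time_s'],o['opening'],o['grasp_force'])
```

```text
top bar 9 [[127.0, 3.0, -58.0], [132.0, 6.0, -52.0], [140.0, 8.0, -49.0]] 
top tail 46 [[-118.0, 0.0, -56.0], [-93.0, 5.0, -50.0], [-57.0, 8.0, -45.0]] 
top bararea 77 [[-117.0, -1.0, -58.0], [-66.0, 5.0, -51.0], [174.0, 10.0, -41.0]] [ 1.0000e-03 -5.0169e+01]
top mpad 10 [[43.0, 14.0, -101.0], [46.0, 20.0, -80.0], [50.0, 23.0, -75.0]] 
top fpad/jaw 444 [[131.0, -28.0, -135.0], [170.0, 7.0, -84.0], [218.0, 28.0, -43.0]] 
scene bar 56 [[44.0, -2.0, -67.0], [95.0, 0.0, -56.0], [136.0, 5.0, -48.0]] 
scene tail 20 [[-115.0, -2.0, -61.0], [-89.0, 0.0, -55.0], [-57.0, 4.0, -47.0]] 
scene bararea 89 [[-114.0, -2.0, -66.0], [91.0, 0.0, -56.0], [160.0, 5.0, -47.0]] [-6.0000e-03 -5.5554e+01]
scene mpad 46 [[28.0, -29.0, -88.0], [67.0, -8.0, -75.0], [84.0, 6.0, -70.0]] 
scene fpad/jaw 582 [[131.0, -28.0, -134.0], [180.0, -7.0, -102.0], [216.0, 26.0, -46.0]] 
scene trig 34 [[13.0, -14.0, -25.0], [21.0, -3.0, -10.0], [26.0, 11.0, 45.0]] 
[0.44562394 0.1208297  0.12870939] [-2.34520921 -3.08655253 18.8271699 ] 9.9 0.41464780447398986 39.66394957853481
```

{"name": "drive_tool", "arguments": {
  "plan": [
    [[0,0,0,0],[0,0,0,0],[0,0,0,0],[0,0,0,0],[0,0,0,0],[0,0,0,0]]
  ],
  "jaw": 0
}}

```text
time_s: 10.4
eef_pos: [0.4426, 0.1213, 0.1253]
eef_rot: [0.0, 0.99, -0.139, -0.0]
wrist_force: [-0.3, 1.3, -1.5]
opening: 0.997
grasp_force: 0.3
```

{"name": "drive_tool", "arguments": {
  "plan": [
    [[0,0,0,0],[0,0,0,0],[0,0,0,0],[0,0,0,0],[0,0,0,0],[0,0,0,0],[0,0,0,0]]
  ],
  "jaw": 0.59
}}

```text
time_s: 10.98
eef_pos: [0.4457, 0.1212, 0.1286]
eef_rot: [-0.001, 0.99, -0.139, 0.003]
wrist_force: [-2.7, -1.8, 16.2]
opening: 0.417
grasp_force: 33.4
```

{"name": "drive_tool", "arguments": {
  "plan": [
    [[0,0,0,0],[0,0,0,0],[0,0,0,0],[0,0,0,0],[0,0,0,0],[0,0,0,0]]
  ],
  "jaw": 0
}}

```text
time_s: 11.48
eef_pos: [0.4426, 0.1212, 0.1253]
eef_rot: [0.0, 0.99, -0.139, -0.0]
wrist_force: [-0.3, 0.2, 0.4]
opening: 0.999
grasp_force: 0.1
```

{"name": "drive_tool", "arguments": {
  "plan": [
    [[0,0,0,0],[0,0,0,0],[0,0,0,0],[0,0,0,0],[0,0,0,0],[0,0,0,0],[0,0,0,0]]
  ],
  "jaw": 0.59
}}

```text
time_s: 12.07
eef_pos: [0.4457, 0.1212, 0.1287]
eef_rot: [-0.001, 0.99, -0.139, 0.003]
wrist_force: [-2.3, -2.0, 17.3]
opening: 0.421
grasp_force: 33.9
```

Run:
```python
from h import *
held('e'); o=ctrl.get_obs();print(o['eef_pos'],o['wrist_force'],o['time_s'],o['opening'],o['grasp_force'])
p=np.load("scene_e.npz")["p"]
cv2.imwrite("pics/e.png",cv2.resize(p[170:290,220:350],(650,600),interpolation=2)[...,::-1])
```

```text
top bar 8 [[127.0, 3.0, -54.0], [131.0, 5.0, -52.0], [138.0, 7.0, -48.0]] 
top tail 54 [[-131.0, -0.0, -59.0], [-100.0, 5.0, -51.0], [-58.0, 8.0, -44.0]] 
top bararea 85 [[-130.0, -3.0, -62.0], [-76.0, 5.0, -51.0], [160.0, 10.0, -42.0]] [ 2.0000e-03 -5.1198e+01]
top mpad 10 [[42.0, 14.0, -102.0], [46.0, 20.0, -82.0], [49.0, 23.0, -77.0]] 
top fpad/jaw 441 [[131.0, -28.0, -135.0], [172.0, 6.0, -125.0], [217.0, 28.0, -43.0]] 
scene bar 55 [[46.0, -4.0, -67.0], [94.0, -0.0, -56.0], [136.0, 5.0, -49.0]] 
scene tail 21 [[-130.0, -2.0, -63.0], [-92.0, 1.0, -55.0], [-56.0, 5.0, -48.0]] 
scene bararea 78 [[-127.0, -4.0, -67.0], [72.0, -0.0, -55.0], [136.0, 5.0, -48.0]] [-7.000e-03 -5.619e+01]
scene mpad 45 [[23.0, -26.0, -88.0], [65.0, -7.0, -75.0], [83.0, 25.0, -71.0]] 
scene fpad/jaw 558 [[132.0, -28.0, -134.0], [171.0, -7.0, -114.0], [215.0, 26.0, -47.0]] 
scene trig 36 [[13.0, -12.0, -25.0], [22.0, -5.0, -10.0], [28.0, 7.0, 35.0]] 
[0.44574337 0.12119474 0.12868748] [-2.20052693 -1.90343086 18.00074218] 12.1667 0.4192628536625444 33.847204683115706
```

View pics/e.png

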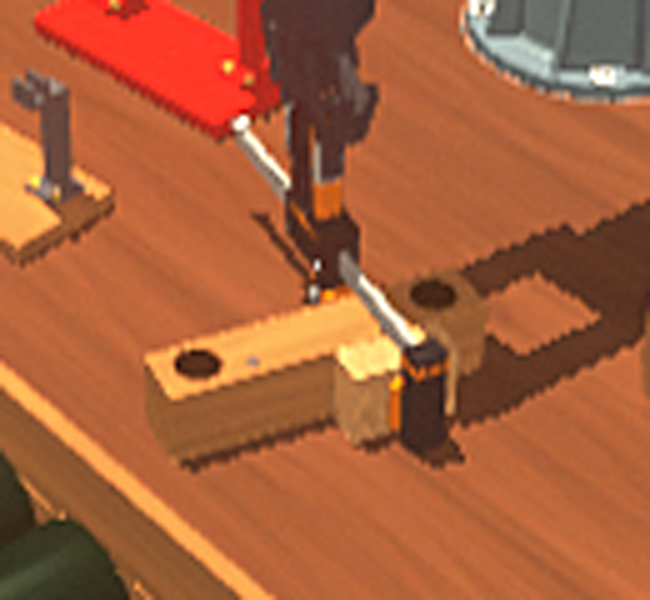

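The image shows the fixed pad (395,400) nearly at the block. I'll slide the clamp so the moving jaw comes up to the rail, so that the rail is not dragged round.

{"name": "drive_tool", "arguments": {
  "plan": [
    [[0,-0.005,-0.005,0],[0,-0.01,-0.008,0],[0,-0.015,-0.008,0],[0,-0.02,-0.008,0],[0,-0.025,-0.008,0],[0,-0.025,-0.008,0]]
  ]
}}

```text
time_s: 12.67
eef_pos: [0.4461, 0.1304, 0.1293]
eef_rot: [0.0, 0.99, -0.139, 0.0]
wrist_force: [-2.2, -5.7, 6.5]
opening: 0.42
grasp_force: 33.4
```

{"name": "drive_tool", "arguments": {
  "plan": [
    [[0,-0.003,0,0],[0,-0.006,0,0],[0,-0.008,0,0],[0,-0.008,0,0]]
  ]
}}

```text
time_s: 13.0
eef_pos: [0.447, 0.1333, 0.1294]
eef_rot: [0.001, 0.99, -0.139, 0.0]
wrist_force: [-2.2, -6.6, 6.8]
opening: 0.418
grasp_force: 33.9
```

```bash
cat >> h.py <<'E'
def st(tag):
    held(tag);o=ctrl.get_obs();u=np.array([np.cos(np.radians(-16)),np.sin(np.radians(-16))]);n=np.array([-u[1],u[0]])
    print("TCP s,t",o["eef_pos"][:2]@u*1000,o["eef_pos"][:2]@n*1000,o["eef_pos"][2],o["wrist_force"],o["time_s"],o["opening"],o["grasp_force"])
    g=np.load(f"scene_{tag}.npz");P=cloud("scene",g["p"],g["d"]).reshape(-1,3)*1000;s=P[:,:2]@u;t=P[:,:2]@n
    k=(abs(P[:,2]-58)<5)&(t>285)&(t<351)&(abs(s-430)<150);print("rail",np.percentile(t[k],[2,98]),np.percentile(s[k],[2,98]))
    kk=k&(s>450)
    lo=[np.percentile(t[k&(abs(s-c)<12)],5) if (k&(abs(s-c)<12)).sum()>10 else None for c in(340,370,460,500,530)];print("rail back edge",lo)
    b=(abs(P[:,2]-58)<7)&(t>360)&(t<395)&(abs(s-394)<60);print("block",np.percentile(s[b],[2,98]),np.percentile(t[b],[2,98]))
E
python3 -c "
from h import *
st('f')" | grep -E "TCP|rail|block|bararea|tail"
```

```text
top tail 54 [[-132.0, 2.0, -56.0], [-96.0, 5.0, -51.0], [-55.0, 8.0, -46.0]] 
top bararea 80 [[-132.0, -2.0, -58.0], [-74.0, 5.0, -51.0], [158.0, 10.0, -41.0]] [ 7.0000e-03 -5.0256e+01]
scene tail 27 [[-127.0, -3.0, -62.0], [-91.0, -1.0, -54.0], [-48.0, 4.0, -46.0]] 
scene bararea 90 [[-125.0, -4.0, -67.0], [65.0, -0.0, -56.0], [137.0, 6.0, -47.0]] [-1.8000e-02 -5.5927e+01]
TCP s,t 392.91747833701027 251.31900243228094 0.12931841262175797 [-1.11377122 -6.58691854  8.0585501 ] 13.1 0.4157427443975519 33.85024839662947
rail [303.5417296  350.06511557] [322.62598579 552.78054335]
rail back edge [np.float64(308.05194430046924), np.float64(308.64714356069646), np.float64(306.97731279483), np.float64(305.5569834634587), np.float64(309.2066171653138)]
block [358.09023896 436.94803864] [360.36875092 387.32825516]
```

{"name": "drive_tool", "arguments": {
  "plan": [
    [[0,0,0,0],[0,0,0,0],[0,0,0,0],[0,0,0,0],[0,0,0,0],[0,0,0,0]]
  ],
  "jaw": 0
}}

```text
time_s: 13.6
eef_pos: [0.4464, 0.1341, 0.1287]
eef_rot: [-0.0, 0.99, -0.139, -0.0]
wrist_force: [-0.7, 0.9, -0.6]
opening: 1.004
grasp_force: 0.3
```

{"name": "drive_tool", "arguments": {
  "plan": [
    [[0,0,0,0],[0,0,0,0],[0,0,0,0],[0,0,0,0],[0,0,0,0]]
  ],
  "jaw": 0.45
}}

```text
time_s: 14.02
eef_pos: [0.4483, 0.1341, 0.1307]
eef_rot: [-0.001, 0.99, -0.139, 0.002]
wrist_force: [-1.2, 0.7, 9.2]
opening: 0.548
grasp_force: 8.6
```

{"name": "drive_tool", "arguments": {
  "plan": [
    [[0,0,0,0],[0,0,0,0],[0,0,0,0]]
  ],
  "jaw": 0.53
}}

```text
time_s: 14.27
eef_pos: [0.4484, 0.1337, 0.1309]
eef_rot: [-0.0, 0.99, -0.139, 0.002]
wrist_force: [-1.0, -1.4, 9.3]
opening: 0.472
grasp_force: 7.0
```

{"name": "drive_tool", "arguments": {
  "plan": [
    [[0,0,0,0],[0,0,0,0],[0,0,0,0],[0,0,0,0]]
  ],
  "jaw": 0.588
}}

```text
time_s: 14.6
eef_pos: [0.4486, 0.1333, 0.1314]
eef_rot: [0.0, 0.99, -0.139, 0.002]
wrist_force: [-2.2, -4.5, 14.5]
opening: 0.414
grasp_force: 26.8
```

```bash
python3 -c "
from h import *
st('g')" | grep -E "TCP|rail|block|bararea|tail"
```

```text
top tail 60 [[-138.0, 2.0, -61.0], [-104.0, 6.0, -52.0], [-56.0, 9.0, -46.0]] 
top bararea 83 [[-137.0, -1.0, -61.0], [-85.0, 6.0, -52.0], [153.0, 12.0, -43.0]] [ 7.0000e-03 -5.2293e+01]
scene tail 28 [[-138.0, -1.0, -65.0], [-92.0, 2.0, -58.0], [-48.0, 7.0, -49.0]] 
scene bararea 83 [[-134.0, -2.0, -67.0], [59.0, 1.0, -59.0], [130.0, 7.0, -52.0]] [-1.1000e-02 -5.8866e+01]
TCP s,t 394.4986700605209 251.76990337359763 0.1313447100933705 [-2.441408   -3.84668242 14.23473182] 14.7 0.4184564983663066 26.837398283241782
rail [302.26693309 350.39939783] [321.90626046 552.57843222]
rail back edge [np.float64(306.53271207987314), np.float64(306.7652107670522), np.float64(307.3317994551415), np.float64(305.7800566446613), np.float64(307.02356757808633)]
block [358.3065481  435.79160498] [360.47705393 387.19433176]
```

{"name": "drive_tool", "arguments": {
  "plan": [
    [[0,0,0,0],[0,0,0,0],[0,0,0,0],[0,0,0,0],[0,0,0,0],[0,0,0,0]]
  ],
  "jaw": 0
}}

```text
time_s: 15.2
eef_pos: [0.4463, 0.134, 0.1286]
eef_rot: [0.0, 0.99, -0.139, -0.0]
wrist_force: [0.1, 1.0, -0.9]
opening: 1.001
grasp_force: 0.2
```

{"name": "drive_tool", "arguments": {
  "plan": [
    [[0,0,0,0],[0,0,0,0],[0,0,0,0],[0,0,0,0],[0,0,0,0]]
  ],
  "jaw": 0.38
}}

```text
time_s: 15.62
eef_pos: [0.4476, 0.1341, 0.13]
eef_rot: [-0.0, 0.99, -0.139, 0.001]
wrist_force: [-0.8, 1.4, 5.8]
opening: 0.624
grasp_force: 6.1
```

{"name": "drive_tool", "arguments": {
  "plan": [
    [[0,0,0,0],[0,0,0,0],[0,0,0,0]]
  ],
  "jaw": 0.44
}}

```text
time_s: 15.87
eef_pos: [0.4483, 0.1342, 0.1306]
eef_rot: [-0.001, 0.99, -0.139, 0.002]
wrist_force: [-0.4, 1.3, 7.9]
opening: 0.561
grasp_force: 8.7
```

{"name": "drive_tool", "arguments": {
  "plan": [
    [[0,0,0,0],[0,0,0,0],[0,0,0,0]]
  ],
  "jaw": 0.48
}}

```text
time_s: 16.12
eef_pos: [0.4486, 0.1342, 0.131]
eef_rot: [-0.001, 0.99, -0.139, 0.002]
wrist_force: [-0.7, -0.1, 11.6]
opening: 0.521
grasp_force: 7.6
```

{"name": "drive_tool", "arguments": {
  "plan": [
    [[0,0,0,0],[0,0,0,0],[0,0,0,0]]
  ],
  "jaw": 0.51
}}

```text
time_s: 16.37
eef_pos: [0.4486, 0.1341, 0.131]
eef_rot: [-0.001, 0.99, -0.139, 0.002]
wrist_force: [-1.3, 0.4, 11.1]
opening: 0.494
grasp_force: 6.6
```

{"name": "drive_tool", "arguments": {
  "plan": [
    [[0,0,0,0],[0,0,0,0],[0,0,0,0]]
  ],
  "jaw": 0.54
}}

```text
time_s: 16.62
eef_pos: [0.4488, 0.1341, 0.1312]
eef_rot: [-0.001, 0.99, -0.139, 0.002]
wrist_force: [-1.7, -1.2, 13.1]
opening: 0.465
grasp_force: 9.1
```

{"name": "drive_tool", "arguments": {
  "plan": [
    [[0,0,0,0],[0,0,0,0],[0,0,0,0]]
  ],
  "jaw": 0.56
}}

```text
time_s: 16.87
eef_pos: [0.4488, 0.1338, 0.1314]
eef_rot: [-0.0, 0.99, -0.139, 0.002]
wrist_force: [-1.3, -1.0, 14.5]
opening: 0.444
grasp_force: 10.1
```

{"name": "drive_tool", "arguments": {
  "plan": [
    [[0,0,0,0],[0,0,0,0],[0,0,0,0]]
  ],
  "jaw": 0.575
}}

```text
time_s: 17.12
eef_pos: [0.4488, 0.1336, 0.1315]
eef_rot: [0.0, 0.99, -0.139, 0.002]
wrist_force: [-1.9, -2.4, 15.4]
opening: 0.431
grasp_force: 12.6
```

```bash
python3 -c "
from h import *
st('i')" | grep -E "TCP|rail|block|bararea|tail"
```

```text
top tail 67 [[-145.0, -0.0, -59.0], [-108.0, 6.0, -53.0], [-56.0, 9.0, -48.0]] 
top bararea 84 [[-144.0, -1.0, -59.0], [-96.0, 6.0, -52.0], [147.0, 11.0, -45.0]] [ 2.0000e-02 -5.1387e+01]
scene tail 32 [[-145.0, -3.0, -64.0], [-96.0, 1.0, -57.0], [-50.0, 6.0, -50.0]] 
scene bararea 76 [[-139.0, -2.0, -68.0], [52.0, 1.0, -58.0], [120.0, 6.0, -51.0]] [-1.6000e-02 -5.8395e+01]
TCP s,t 394.60989433121284 252.11113869175432 0.13149090394363128 [-2.17222341 -2.18404239 14.70977595] 17.2167 0.42767496531084814 12.602492915466428
rail [302.28636844 350.55305657] [321.08485276 552.22880581]
rail back edge [np.float64(308.0663426850897), np.float64(306.81223253616116), np.float64(306.30905165534614), np.float64(307.6008950348664), np.float64(306.19799824138914)]
block [357.35375373 435.40614525] [360.6621278  385.52565885]
```

{"name": "drive_tool", "arguments": {
  "plan": [
    [[0,0,0,0],[0,0,0,0],[0,0,0,0]]
  ],
  "jaw": 0.583
}}

```text
time_s: 17.47
eef_pos: [0.4488, 0.1335, 0.1316]
eef_rot: [-0.0, 0.99, -0.139, 0.002]
wrist_force: [-2.8, -2.8, 15.9]
opening: 0.423
grasp_force: 21.3
```

{"name": "drive_tool", "arguments": {
  "plan": [
    [[0,0,0,0],[0,0,0,0],[0,0,0,0],[0,0,0,0],[0,0,0,0],[0,0,0,0]]
  ],
  "jaw": 0
}}

```text
time_s: 17.97
eef_pos: [0.4463, 0.1339, 0.1286]
eef_rot: [0.0, 0.99, -0.139, -0.0]
wrist_force: [-0.3, 0.1, 0.2]
opening: 1.0
grasp_force: 0.1
```

{"name": "drive_tool", "arguments": {
  "plan": [
    [[0,0,0,0],[0,0,0,0],[0,0,0,0],[0,0,0,0],[0,0,0,0]]
  ],
  "jaw": 0.34
}}

```text
time_s: 18.38
eef_pos: [0.4473, 0.134, 0.1297]
eef_rot: [-0.0, 0.99, -0.139, 0.001]
wrist_force: [0.2, 1.1, 5.5]
opening: 0.662
grasp_force: 6.6
```

{"name": "drive_tool", "arguments": {
  "plan": [
    [[0,0,0,0],[0,0,0,0],[0,0,0,0]]
  ],
  "jaw": 0.37
}}

```text
time_s: 18.63
eef_pos: [0.4476, 0.1341, 0.13]
eef_rot: [-0.0, 0.99, -0.139, 0.001]
wrist_force: [-0.6, 0.8, 8.2]
opening: 0.634
grasp_force: 8.5
```

{"name": "drive_tool", "arguments": {
  "plan": [
    [[0,0,0,0],[0,0,0,0],[0,0,0,0]]
  ],
  "jaw": 0.385
}}

```text
time_s: 18.88
eef_pos: [0.4477, 0.1341, 0.1303]
eef_rot: [-0.0, 0.99, -0.139, 0.001]
wrist_force: [-1.0, 1.2, 9.8]
opening: 0.62
grasp_force: 12.9
```

{"name": "drive_tool", "arguments": {
  "plan": [
    [[0,0,0,0],[0,0,0,0],[0,0,0,0]]
  ],
  "jaw": 0.395
}}

```text
time_s: 19.13
eef_pos: [0.4478, 0.1339, 0.1306]
eef_rot: [-0.0, 0.99, -0.139, 0.001]
wrist_force: [-1.1, -0.2, 11.7]
opening: 0.605
grasp_force: 16.3
```

{"name": "drive_tool", "arguments": {
  "plan": [
    [[0,0,0,0],[0,0,0,0],[0,0,0,0]]
  ],
  "jaw": 0.405
}}

```text
time_s: 19.38
eef_pos: [0.4479, 0.1338, 0.1308]
eef_rot: [-0.0, 0.99, -0.139, 0.001]
wrist_force: [-2.7, -1.2, 12.7]
opening: 0.598
grasp_force: 19.7
```

{"name": "drive_tool", "arguments": {
  "plan": [
    [[0,0,0,0],[0,0,0,0],[0,0,0,0]]
  ],
  "jaw": 0.41
}}

```text
time_s: 19.63
eef_pos: [0.4479, 0.1338, 0.1309]
eef_rot: [-0.0, 0.99, -0.139, 0.001]
wrist_force: [-2.5, -0.8, 14.8]
opening: 0.596
grasp_force: 21.6
```

{"name": "drive_tool", "arguments": {
  "plan": [
    [[0,0,0,0],[0,0,0,0],[0,0,0,0]]
  ],
  "jaw": 0.42
}}

```text
time_s: 19.88
eef_pos: [0.448, 0.1337, 0.1311]
eef_rot: [0.0, 0.99, -0.139, 0.002]
wrist_force: [-4.6, -2.7, 16.2]
opening: 0.587
grasp_force: 25.2
```

{"name": "drive_tool", "arguments": {
  "plan": [
    [[0,0,0,0],[0,0,0,0],[0,0,0,0],[0,0,0,0],[0,0,0,0]]
  ],
  "jaw": 0.428
}}

```text
time_s: 20.3
eef_pos: [0.4481, 0.1336, 0.1313]
eef_rot: [0.0, 0.99, -0.139, 0.002]
wrist_force: [-4.5, -2.4, 18.0]
opening: 0.58
grasp_force: 28.2
```

Run:
```python
from h import *
st('j')
p=np.load("scene_j.npz")["p"]
cv2.imwrite("pics/j.png",cv2.resize(p[170:290,220:350],(650,600),interpolation=2)[...,::-1])
```

```text
top bar 9 [[130.0, -0.0, -51.0], [136.0, 5.0, -44.0], [140.0, 14.0, -39.0]] 
top tail 72 [[-148.0, 1.0, -64.0], [-106.0, 5.0, -58.0], [-56.0, 8.0, -53.0]] 
top bararea 96 [[-147.0, -0.0, -64.0], [-88.0, 5.0, -57.0], [146.0, 14.0, -38.0]] [  0.065 -51.789]
top mpad 9 [[41.0, 16.0, -90.0], [44.0, 20.0, -82.0], [49.0, 23.0, -79.0]] 
top fpad/jaw 413 [[135.0, -28.0, -138.0], [182.0, 5.0, -131.0], [218.0, 28.0, -39.0]] 
scene bar 50 [[39.0, -2.0, -65.0], [85.0, 1.0, -57.0], [120.0, 7.0, -50.0]] 
scene tail 31 [[-147.0, -3.0, -69.0], [-96.0, 0.0, -63.0], [-49.0, 4.0, -55.0]] 
scene bararea 81 [[-142.0, -2.0, -69.0], [56.0, 1.0, -58.0], [119.0, 6.0, -51.0]] [ 3.2000e-02 -5.9542e+01]
scene mpad 61 [[31.0, -29.0, -82.0], [70.0, -13.0, -74.0], [83.0, 27.0, -71.0]] 
scene fpad/jaw 595 [[128.0, -28.0, -137.0], [157.0, -6.0, -129.0], [216.0, 27.0, -43.0]] 
scene trig 37 [[-22.0, -11.0, -24.0], [25.0, -3.0, -11.0], [32.0, 9.0, 64.0]] 
TCP s,t 393.8724307034681 251.90425473860063 0.13130849271709538 [-4.09880181 -3.16922746 18.43741787] 20.4 0.5787272557442216 28.220883892390702
rail [299.70321505 350.13889485] [321.77889717 552.98119365]
rail back edge [np.float64(303.74393737322123), np.float64(304.6161492974649), np.float64(304.57252845419316), np.float64(307.86960639595947), np.float64(307.18728127503994)]
block [358.90465716 436.18576445] [360.74026497 385.96178209]
```

View pics/j.png

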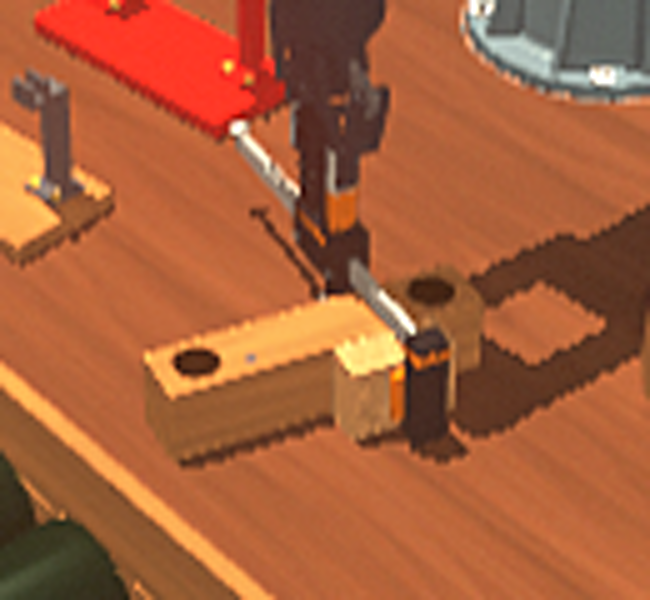

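The jaws are tight: the trigger has stalled at about 0.12 rad with a 28 N squeeze. The hand is pushing down and tilting the clamp slightly, so I'll ease that off.

{"name": "drive_tool", "arguments": {
  "plan": [
    [[0,0,-0.002,0],[0,0,-0.004,0],[0,0,-0.006,0],[0,0,-0.006,0],[0,0,-0.006,0],[0,0,-0.006,0],[0,0,-0.006,0],[0,0,-0.006,0]]
  ]
}}

```text
time_s: 21.07
eef_pos: [0.447, 0.1339, 0.1315]
eef_rot: [-0.0, 0.99, -0.139, 0.0]
wrist_force: [2.2, 0.1, 3.6]
opening: 0.578
grasp_force: 26.5
```

```bash
cat >> h.py <<'E'
def tilt(tag):
    u=np.array([np.cos(np.radians(-16)),np.sin(np.radians(-16))]);n=np.array([-u[1],u[0]])
    g=np.load(f"scene_{tag}.npz");P=cloud("scene",g["p"],g["d"]).reshape(-1,3)*1000;s=P[:,:2]@u;t=P[:,:2]@n
    k=(abs(P[:,2]-60)<9)&(t>308)&(t<346)&(abs(s-435)<110)&(abs(s-394)>25);A=np.c_[s[k]-430,t[k]-327,np.ones(k.sum())];print(tag,"rail plane",np.linalg.lstsq(A,P[k,2],rcond=None)[0])
    k=(abs(P[:,2]-60)<9)&(t>352)&(t<382)&(abs(s-397)<36)&(abs(s-394)>14);A=np.c_[t[k]-365,np.ones(k.sum())];print("block plane",k.sum(),np.linalg.lstsq(A,P[k,2],rcond=None)[0])
E
python3 - <<'E'
from h import *
st('k')
for t in "cjk": tilt(t)
E
```

```text
top tail 70 [[-148.0, -1.0, -65.0], [-108.0, 4.0, -58.0], [-58.0, 8.0, -53.0]] 
top bararea 90 [[-148.0, -2.0, -64.0], [-92.0, 4.0, -57.0], [146.0, 10.0, -42.0]] [  0.054 -52.999]
top mpad 9 [[41.0, 14.0, -88.0], [44.0, 19.0, -82.0], [48.0, 23.0, -75.0]] 
top fpad/jaw 412 [[135.0, -28.0, -138.0], [182.0, 5.0, -131.0], [218.0, 28.0, -41.0]] 
scene bar 51 [[41.0, -3.0, -66.0], [78.0, 1.0, -55.0], [122.0, 5.0, -49.0]] 
scene tail 24 [[-148.0, -5.0, -69.0], [-107.0, -0.0, -64.0], [-50.0, 6.0, -57.0]] 
scene bararea 75 [[-143.0, -4.0, -69.0], [60.0, 1.0, -60.0], [121.0, 5.0, -50.0]] [ 3.1000e-02 -5.9893e+01]
scene mpad 63 [[38.0, -28.0, -83.0], [69.0, -12.0, -74.0], [83.0, 25.0, -72.0]] 
scene fpad/jaw 591 [[128.0, -28.0, -137.0], [157.0, -6.0, -130.0], [216.0, 27.0, -44.0]] 
scene trig 35 [[20.0, -10.0, -23.0], [26.0, -1.0, -10.0], [35.0, 14.0, 126.0]] 
TCP s,t 392.71942184916634 251.89722823873873 0.13151855430123807 [ 1.73850653 -0.16802865  3.83998969] 21.1667 0.5771569917749917 26.558738733442624
rail [297.78254105 350.06987988] [321.70947715 553.35673972]
rail back edge [np.float64(305.8282034505864), np.float64(301.05904545464796), np.float64(304.1126702423182), np.float64(304.4141550851292), np.float64(306.637051971156)]
block [358.78626913 435.6641853 ] [360.70337129 385.08979219]
c rail plane [ 5.51263139e-05 -1.52617762e-02  5.80547093e+01]
block plane 66 [3.33404552e-02 5.79899919e+01]
j rail plane [-3.55982319e-04  7.61494558e-03  5.83686549e+01]
block plane 57 [-0.06070781 58.45431421]
k rail plane [2.55987525e-03 2.37100796e-02 5.84743483e+01]
block plane 47 [-3.16790425e-02  5.87941066e+01]
```

```bash
python3 -c "
from bench import ctrl
print(ctrl.hand_in())"
```

```text
the job is handed in; nothing more can be done
None
```

I handed the job in: the clamp is over the rail and block, about 4 mm off the block's middle, with the jaws tight at a 26.5 N squeeze and the hand still holding handle and trigger; the result was not reported back.

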